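# Nest the graded measuring pots and hold them in the bench ratchet clamp

## Task

Make up the set of measuring pots for banding: put the yellow medium pot upright inside the terracotta large pot that stands in the bench clamp, then the green small pot upright inside the medium one. Then pump the clamp's yellow trigger towards its black handle, stroke by stroke, until the jaw's pad presses the large pot against the red V stop and the pad's sprung stem is about half pushed in (the red half gone into the jaw, the green half still showing), never pushing the stem right in, because that crushes the pot. Finish while still holding the trigger squeezed so, touching none of the pots or the jaw; move the jaw by the trigger alone, and leave the other things on the bench where they are.

Things in the scene. Friction and masses are not known exactly. Their poses are not given: they have to be found in the camera images.
- clamp: Bench-mounted one-hand ratchet clamp, fixed on the bench on a plywood base 400 x 130 x 10 mm. Origin on the bench under the trigger's pivot; its x axis is the way the jaw travels (towards the stop), z up. The base reaches from x = -135 to +265 mm and its top is at z = 10 mm. Red side plates (62 mm long, 32 mm wide, up to z = 96 mm) carry the pivot at z = 86 mm. A toothed steel rod lies along x at z = 37 mm with the jaw (36 mm wide, top at z = 52 mm) at its front end.
- handle_grip (a point): Point in the middle of the fixed black upright handle, 160 mm above the bench, at x = -25.5 mm of the clamp. The handle is a bar 13 mm thick along the clamp's x and 20 mm wide, its top at 181 mm. The fingers can straddle handle and trigger together from above, closing along the clamp's x axis.
- trigger_grip (a point): Point in the middle of the yellow trigger bar, 75 mm from its pivot, about 159 mm above the bench. The bar is 12 mm thick, 20 mm wide, its top end at about 179 mm; it stands in front (+x of the clamp) of the handle. At rest it leans forward and handle and trigger together are 56 mm thick at this height (61 mm at the top); fully squeezed 28 mm.
- trigger (a joint): Trigger angle, 0 at rest (leaning forward 0.24 rad), 0.38 rad fully squeezed (28 mm at the grip point). A spring (3 to 5 N there) returns it. Squeezing pushes the rod forward, at most 16 mm a full stroke, taking hold up to 5 mm late; on the return the rod stays, but for a few mm of springing back once the pad presses. The final hold takes some 15 N at the grip point.
- rod (a joint): How far the toothed rod with the jaw has come forward, 0 to 0.066 m; starts between 0 and 0.016. Its guides hold it with 5 N of drag: that is not enough to keep the pad pressed half in, so the trigger must be held.
- pad (a joint): How far the pad's sprung stem (a block 16 mm long, 32 mm wide, red next to the jaw, green next to the pad, seen from above) is pushed into the jaw: 0 free, 0.008 m half (the red half of the 16 mm stem hidden), 0.016 m right in (crushing). The spring gives 1.5 N per mm.
- pad_front (a point): Black rubber pad on the front of the jaw, 8 mm thick, 44 mm wide, 32 mm high. This is the centre of the pad's front face, 37 mm above the bench.
- seat (a point): The fixed red V stop at the far end of the clamp base has two faces turned 0.45 rad either side of the clamp axis, tops 46 mm above the bench. This point is where the middle of the large pot's underside comes to stand when it is pressed home in the V stop: on the base top, 10 mm above the bench, at x = 174 mm of the clamp.
- large_pot_center (a point): Centre (25 mm up) of the terracotta large pot: outer diameter 112, height 50, wall 8, floor 6 mm thick, inner diameter 96; about 220 g. It stands on the clamp base between pad and stop, up to 10 mm short of the stop, and slides there.
- large_pot: The same pot; origin at the centre of its underside, z up.
- medium_pot_center (a point): Centre (33 mm up) of the yellow medium pot: outer diameter 86, height 66, wall 8, floor 6 mm, inner diameter 70; about 130 g. Straight walls: it can be lifted by pinching the wall at the rim. Standing in the large pot its rim is 22 mm above that pot's rim.
- medium_pot: The same pot; origin at the centre of its underside, z up.
- small_pot_center (a point): Centre (41 mm up) of the green small pot: outer diameter 60, height 82, wall 8, floor 6 mm; about 80 g. Standing in the medium pot its rim is 22 mm above that pot's rim.
- small_pot: The same pot; origin at the centre of its underside, z up.
- loaf: Round brown loaf, 124 mm across, 57 mm high. Bystander.
- seed_jar: Amber jar, 60 mm across, 100 mm high. Bystander.
- brush: Pastry brush lying down. Bystander.
- spatula: Spatula lying down. Bystander.
- weight: Brass weight, 44 mm across, 40 mm high. Bystander.
- scraper: Dough scraper lying down, 100 x 90 x 20 mm. Bystander.
Not all that is in view belongs to the job. Of the things shaped like the medium_pot, the yellow one is meant. Leave any white look-alike of the large_pot alone.

How it is judged (in metres and radians):
On the way, in this order (a step that is already met when the one before it is completed fails the run):
1. the medium pot stands upright in the large pot, let go (z of medium_pot in the frame of large_pot between 0.003 and 0.009 m and horizontal distance between medium_pot and large_pot below 0.009 m and contact force between the fingers and medium_pot below 0.3 N), for 0.2 s.
2. the small pot stands upright in the medium pot, let go (z of small_pot in the frame of medium_pot between 0.003 and 0.009 m and horizontal distance between small_pot and medium_pot below 0.009 m and contact force between the fingers and small_pot below 0.3 N), for 0.2 s.
3. the pad presses the large pot (value of joint pad above 0.004 m and contact force between pad and large_pot above 3 N), for 0.1 s.
At the end, for the whole second after the job is handed in: Trigger still held (over 1 N), pad stem 4 to 12 mm in, pad pressing the large pot (over 3.5 N) home on the V stop (within 8 mm of its seat, over 1.5 N), medium and small pots upright on the floor of the next larger pot, pots at rest and untouched by the arm (all of step 1 and all of step 2 and value of joint pad between 0.004 and 0.012 m and contact force between pad and large_pot above 3.5 N and contact force between any of clamp_c4, clamp_c5 and large_pot above 1.5 N and horizontal distance between large_pot and seat below 0.008 m and contact force between any of the arm, the fingers and trigger above 1 N and value of joint trigger above 0.03 rad and contact force between each of the arm, the fingers and pad below 0.3 N and angle between large_pot's own z axis and vertical below 0.08 rad and angle between small_pot's own z axis and vertical below 0.1 rad and contact force between each of the arm, the fingers and large_pot below 0.3 N and contact force between the arm and medium_pot below 0.3 N and contact force between the arm and small_pot below 0.3 N and linear speed of large_pot below 0.02 m/s); the arm keeps its last pose, push and grip.
It fails at once if the pad's stem is pushed right in, which crushes the pot (value of joint pad above 0.0153 m or contact force between pad and large_pot above 30 N).
It fails at once if the jaw, its rod or pad is pushed by hand instead of by the trigger (contact force between any of the fingers, the arm and rod above 3 N or contact force between any of the fingers, the arm and pad above 3 N).
It fails at once if a bystander is moved more than 30 mm (distance of any of loaf, seed_jar, brush, spatula, weight, scraper from where it was at the start of the episode above 0.03 m).
It also fails if it takes over 72 s, if anything falls off the work surface, if the arm or the gripper's body presses on something with over 40 N, if the wrist force passes 120 N, or if a joint passes its speed limit or range.

## Robot

A 6-joint arm with a two-finger parallel gripper is mounted at the origin on the work surface. World frame = base frame: x ahead of the robot, y to its left, z up, the work surface at z = 0. Lengths are in m, angles in degrees, forces in N, time in s.
With the tool pointing down it reaches from about 0.325 to 0.9 m from the base axis. Payload 6.1 kg.
Tool frame: the origin (TCP) lies on the centre line of the jaws, within the pads' length; the fingertips stand 14 mm ahead of it and the grasp point (between the pads) lies 5 mm behind it (robot.tip_reach is the distance from the TCP to the fingertips, in m); x points along the fingers, z is the direction in which the jaws open and shut, and the axes are right-handed (so a half turn about x gives the same grasp; the last joint's range is limited). The gripper opens to 87 mm and grips with 3 to 60 N. Pads are 19 mm wide; open, the fingers measure 117 mm over their backs; the gripper's body (75 mm by 190 mm) begins 51 mm behind the grasp point.
Start: joints at [68.577, 12.628, 87.462, -0, 79.91, -7.225], TCP at [0.153, 0.606, 0.237] pointing down, gripper open.
Joint ranges: [-170.65, 170.65], [-52.31, 119.04], [5.05, 147.46], [-71.25, 251.25], [11.57, 151.72], [-153.62, 153.62]. Speed limits (degrees/s): [147.25, 147.25, 172.46, 180, 180, 180].

## Interface

Orientations are given as a 3x3 rotation matrix whose columns are the frame's x, y, z axes.
In Python, from bench import robot gives the robot as it stands. The module is installed in compiled form; this text tells all that it offers.
- The arm moves only by the tool apply_moves, never from a script. Its argument "deltas" is one flat list of numbers, 6 for each row, row after row: the shift along the world's x, y, z in mm, then the turn, a rotation vector about the world's x, y, z in degrees. A call has 1 to 20 rows; each row is the pose to reach, as a shift and turn from the pose commanded when the call began; what a row does not reach only later rows make up. A row lasts 1/10 s, in which the tool goes at most 50 mm and 8.59 degrees, less where a joint would pass 70% of its speed; a pose out of reach is approached as far as the arm can. A call with a gripper value outside its range is refused whole. "claw" is the opening, from 0 (shut) to 1 (fully open), set as the call begins (left out, the last holds). The fingers move at their own pace and stop on an object; the grip force is fixed at half the most. Time passes only in rows, so rows that repeat a pose let the fingers close. It gives the time, the measured TCP pose, the force and the opening at its end, in the units of the state.
- robot.sense(): the state, without advancing time (a new reading comes with each control period).
- robot.capture(name): name is "scene" or "side" or "wrist"; returns a dict with "color" (420x560x3 uint8, red, green, blue), "range_z" (420x560 float32, m along the optical axis (not along the pixel's ray), 0 where there is no reading), "vertical_fov" (degrees; the focal length in pixels is half the picture's height over the tangent of half this angle, whatever the lens; pixels are square), "cx", "cy" (the principal point, pixels), "rvec" (rotation vector, rad) and "tvec" (3), from world to camera coordinates, as OpenCV has them. Camera axes: x right, y down, z forward; pixel columns grow to the right and rows downward; lengths in m; the calibration is good to about 2 mm. A picture is of the moment at which its call begins.
- robot.sign_off(): hands the job in, once; it reports no verdict.
The state is a dict: "t": time; "qpos": joint angles; "joint_vel": joint speeds; "joint_torque": joint torques, N m; "tool_pos": TCP position; "orientation": TCP orientation; "force": force on the tool from outside, world axes, zero at the start; "moment": the same for the moment, N m; "finger_gap": finger opening in m.
Only numpy, scipy, OpenCV 4.12 (cv2) and the standard library are available. Lean on these libraries where they do the work, as an engineer would, in place of code of your own. Each camera call takes 0.05 s, during which the arm holds its last target. There are 200 camera calls.

## Working session

There is one attempt and no reset: what is moved stays moved. The work goes in short steps, Python scripts to look and compute and a tool call to move; the robot and the scene stay as the last step left them, time stands still between calls to the robot, and variables do not carry over. Pictures are saved under pics/ and viewed, about 8 in all and at most 12, crops included, and the job is handed in when it is done.

Besides the shell and the picture viewer there is one more tool, called after "Call:" by a JSON object that holds its "name" and its "arguments", one argument or row to a line. apply_moves: Moves the arm, as the interface text tells. Its arguments: {"type":"object","properties":{"deltas":{"type":"array"},"claw":{"type":"number"}},"required":["deltas"]}

```bash
mkdir -p pics; cat > h.py <<'E'
import numpy as np, cv2
from bench import robot
def cap(n):
    d=robot.capture(n); d['f']=210/np.tan(np.radians(d['vertical_fov'])/2)
    R=cv2.Rodrigues(np.array(d['rvec'],float))[0]; t=np.array(d['tvec'],float).ravel()
    z=d['range_z']; v,u=np.mgrid[:420,:560]
    c=np.stack([(u-d['cx'])/d['f']*z,(v-d['cy'])/d['f']*z,z],-1)
    d['P']=(c-t)@R; d['P'][z==0]=np.nan; d['R']=R;d['t']=t
    return d
def save(d,name,box=None,s=1):
    im=d['color'][:,:,::-1]
    if box: im=im[box[1]:box[3],box[0]:box[2]]
    cv2.imwrite('pics/'+name,cv2.resize(im,None,fx=s,fy=s,interpolation=cv2.INTER_CUBIC))
E
python3 - <<'E'
from h import *
a=cap('scene');b=cap('side')
np.savez('a.npz',P=a['P'],c=a['color']);np.savez('b.npz',P=b['P'],c=b['color'])
im=np.vstack([a['color'],b['color']])[:,:,::-1]
cv2.imwrite('pics/1.png',cv2.resize(im,None,fx=.71,fy=.71,interpolation=cv2.INTER_AREA))
save(a,'1a.png',s=1.42)
print(robot.sense())
for d in(a,b): print(-d['R'].T@d['t'])
E
```

```text
{'t': 0.1, 'qpos': array([ 6.85773433e+01,  1.26731229e+01,  8.75183522e+01, -2.37600561e-03,
        7.99110054e+01, -7.22546565e+00]), 'joint_vel': array([ 0.12928788, -0.01884426, -0.07700091, -0.06251139, -0.0032181 ,
        0.07163903]), 'joint_torque': array([ 1.28123622e-03, -4.95947421e+01, -3.88517118e+01,  7.01806345e-02,
        5.15335752e-02, -1.09628206e-04]), 'tool_pos': array([0.15311182, 0.60540232, 0.23552861]), 'orientation': array([[-6.15277529e-04, -9.69459109e-01,  2.45252232e-01],
       [-1.67995976e-03,  2.45252934e-01,  9.69457671e-01],
       [-9.99998400e-01,  1.84471639e-04, -1.77955091e-03]]), 'force': array([ 1.03184808,  0.4763299 , -0.36963752]), 'moment': array([-0.05365824, -0.00800541, -0.01683396]), 'finger_gap': 0.08693613491355318}
[1.05530176 0.54813466 0.86527769]
[ 0.00808149 -0.91593779  0.71636892]
```

View pics/1a.png

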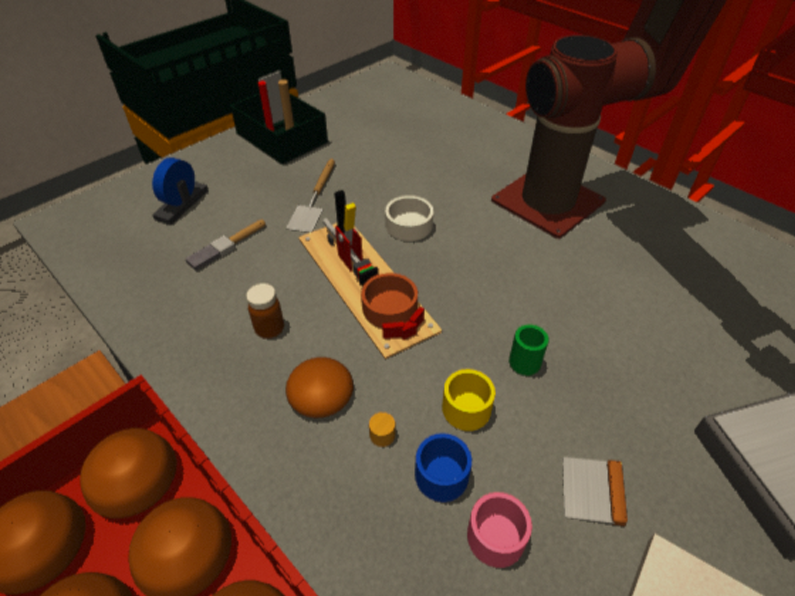

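The picture shows the yellow pot at (468,400), with blue (443,467) and pink (500,530) look-alikes. The green small pot is at (528,350), the terracotta pot in the clamp at (390,300), and a white look-alike of it at (409,218). Yellow is the medium pot that fits. Next I measure them.

```bash
cat >> h.py <<'E'
def circ(Q):
    A=np.c_[2*Q[:,:2],np.ones(len(Q))]; s=np.linalg.lstsq(A,(Q[:,:2]**2).sum(1),rcond=None)[0]
    return s[:2],np.sqrt(s[2]+s[0]**2+s[1]**2)
def rim(P,c,hue,z0,z1,near=None,rad=.08):
    h=cv2.cvtColor(c,cv2.COLOR_RGB2HSV)
    m=(h[...,0]>=hue[0])&(h[...,0]<=hue[1])&(h[...,1]>110)&(P[...,2]>z0)&(P[...,2]<z1)
    if near is not None: m&=np.hypot(P[...,0]-near[0],P[...,1]-near[1])<rad
    return P[m]
E
python3 - <<'E'
from h import *
for n in 'ab':
    z=np.load(n+'.npz');P,c=z['P'],z['c']
    if n=='a':
        for nm,(u,v) in dict(yellow=(330,282),green=(372,246),terra=(275,211),handle=(239,137),trig=(247,146),white=(288,153),weight=(269,302),loaf=(225,273),redstop=(290,228),basecornR=(309,231),basecornF=(272,250),basecornL=(212,168)).items(): print(nm,P[v,u].round(3),cv2.cvtColor(c,cv2.COLOR_RGB2HSV)[v,u])
    for nm,hue,zr,near,rad in [('yellow',(22,34),(.060,.072),None,0)]:
        pass
    yn=np.load('a.npz')['P']
    for nm,hue,hz,(u,v) in [('yellow',(22,34),.066,(330,282)),('green',(45,80),.082,(372,246)),('terra',(3,14),.060,(275,211))]:
        Q=rim(P,c,hue,hz-.004,hz+.006,yn[v,u],.1)
        if len(Q)>10: print(n,nm,len(Q),circ(Q),Q.min(0).round(3),Q.max(0).round(3))
    h=cv2.cvtColor(c,cv2.COLOR_RGB2HSV)
    near=np.hypot(P[...,0]-yn[211,275,0],P[...,1]-yn[211,275,1])<.35
    m=near&(h[...,2]<60)&(P[...,2]>.12)&(P[...,2]<.2); Q=P[m]; print('handle',len(Q),np.median(Q,0) if len(Q) else 0)
    m=near&(h[...,0]>22)&(h[...,0]<34)&(h[...,1]>120)&(P[...,2]>.13)&(P[...,2]<.2); Q=P[m]; print('trig',len(Q),np.median(Q,0) if len(Q) else 0, Q.max(0) if len(Q) else 0)
    # base wood top
    m=near&(abs(P[...,2]-.010)<.004)&(h[...,0]>8)&(h[...,0]<25)&(h[...,1]>70); Q=P[m][:,:2].astype(np.float32)
    print('base',cv2.minAreaRect(Q), cv2.boxPoints(cv2.minAreaRect(Q)).round(3).tolist())
E
```

```text
yellow [0.583 0.244 0.003] [ 27 255 216]
green [0.471 0.276 0.078] [ 66 222  86]
terra [ 0.52  -0.022  0.011] [  9 209 171]
handle [ 0.499 -0.19   0.175] [150  28   9]
trig [ 0.509 -0.143  0.176] [ 24 255 175]
white [ 0.301 -0.187  0.007] [ 23  48 216]
weight [0.745 0.193 0.038] [ 19 224 205]
loaf [0.773 0.067 0.051] [ 14 212 183]
redstop [0.552 0.071 0.04 ] [  1 253 151]
basecornR [0.503 0.098 0.01 ] [ 20 139 209]
basecornF [0.622 0.073 0.009] [ 18 150 195]
basecornL [ 0.534 -0.303  0.009] [ 17 152 212]
a yellow 291 (array([0.60136518, 0.25337325]), np.float64(0.03899310567454936)) [0.558 0.21  0.062] [0.643 0.295 0.068]
a green 155 (array([0.44687508, 0.2634148 ]), np.float64(0.026023012656300786)) [0.418 0.235 0.078] [0.477 0.293 0.084]
a terra 251 (array([ 0.53948256, -0.00515401]), np.float64(0.05176573345500364)) [ 0.484 -0.062  0.056] [0.595 0.051 0.063]
handle 121 [ 0.50089873 -0.1893499   0.15623291]
trig 91 [ 0.51028774 -0.14845757  0.15997674] [ 0.51936266 -0.13972376  0.17928822]
base ((0.6333134174346924, -0.02513381838798523), (0.6119551658630371, 0.3169112801551819), 7
[... 269 characters left out ...]
 [0.555 0.207 0.062] [0.638 0.29  0.067]
b green 40 (array([0.44201568, 0.25761874]), np.float64(0.024959520793669216)) [0.416 0.231 0.078] [0.466 0.287 0.081]
b terra 122 (array([ 0.5348516 , -0.01040611]), np.float64(0.05203839213455043)) [ 0.48  -0.066  0.056] [0.588 0.047 0.06 ]
handle 80 [ 0.48738464 -0.19949866  0.16577004]
trig 75 [ 0.49860075 -0.15605036  0.16559366] [ 0.51012836 -0.14614322  0.18043198]
base ((0.61711186170578, -0.04701131582260132), (0.571935772895813, 0.30189600586891174), 76.45578002929688) [[0.40299999713897705, -0.28999999165534973], [0.6970000267028809, -0.36000001430511475], [0.8309999704360962, 0.19599999487400055], [0.5370000004768372, 0.26600000262260437]]
```

View pics/1.png

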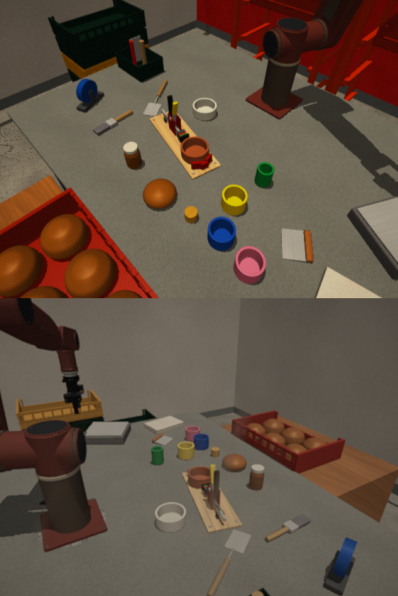

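Averaging the two views gives yellow at about (0.60,0.25), green at about (0.444,0.26) and terracotta at about (0.537,-0.008). The clamp axis is about 78° from world x, which is close to the current jaw direction. I go above the pots for a wrist view.

Call:
{"name": "apply_moves", "arguments": {
  "deltas": [35,-30,8,0,0,0,75,-62,16,0,0,0,115,-95,24,0,0,0,155,-130,32,0,0,0,195,-165,40,0,0,0,230,-200,48,0,0,0,265,-235,56,0,0,0,300,-270,64,0,0,0,335,-305,72,0,0,0,365,-335,78,0,0,0,387,-355,84,0,0,0,387,-355,84,0,0,0,387,-355,84,0,0,0,387,-355,84,0,0,0,387,-355,84,0,0,0]
}}

```text
t: 1.6
tool_pos: [0.5392, 0.252, 0.3201]
orientation: [[-0.001, -0.97, 0.243], [-0.0, 0.243, 0.97], [-1.0, 0.001, -0.0]]
force: [-0.6, 0.1, 0.3]
finger_gap: 0.0871
```

```bash
python3 - <<'E'
from h import *
d=cap('wrist');s=robot.sense();print(s['t'],s['tool_pos'],s['orientation'].round(3).tolist(),-d['R'].T@d['t'],d['R'][2])
np.savez('w1.npz',P=d['P'],c=d['color']);save(d,'2.png')
P,c=d['P'],d['color']
for nm,hue,hz,n in [('yellow',(22,34),.066,(.599,.251)),('green',(45,80),.082,(.444,.26)),('terra',(3,14),.06,(.537,-.008)),('blue',(100,125),.066,(.7,.3))]:
    Q=rim(P,c,hue,hz-.006,hz+.005,n,.1)
    if len(Q)>10: print(nm,len(Q),circ(Q),Q.min(0).round(3),Q.max(0).round(3),np.median(Q[:,2]))
E
```

```text
1.65 [0.53930517 0.25197666 0.32024299] [[-0.001, -0.97, 0.243], [0.0, 0.243, 0.97], [-1.0, 0.001, -0.0]] [0.47348467 0.26874706 0.46845674] [ 0.239818   -0.06051465 -0.96892998]
yellow 1268 (array([0.59782334, 0.25224287]), np.float64(0.038716639723193766)) [0.556 0.209 0.06 ] [0.641 0.295 0.069] 0.0658523101779743
green 1103 (array([0.44413373, 0.2623381 ]), np.float64(0.025682843947830214)) [0.415 0.233 0.076] [0.473 0.292 0.084] 0.08200469134299616
terra 1312 (array([ 0.53625152, -0.00515169]), np.float64(0.05158787068670269)) [ 0.481 -0.062  0.054] [0.589 0.05  0.063] 0.05977588250349029
blue 450 (array([0.71855109, 0.30498418]), np.float64(0.038402307574333897)) [0.701 0.263 0.06 ] [0.758 0.343 0.068] 0.06561700241270321
```

View pics/2.png

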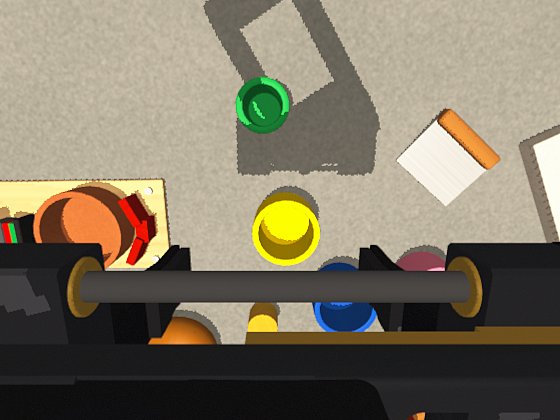

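Yellow pot confirmed at (286,232). Rims in this view are yellow (0.598,0.252), terracotta (0.536,-0.005) and green (0.444,0.262). I will pinch the yellow wall on its +y side, tips 17 mm below the rim.

Call:
{"name": "apply_moves", "arguments": {
  "deltas": [34,19,-25,0,0,0,68,38,-55,0,0,0,68,38,-95,0,0,0,68,38,-135,0,0,0,68,38,-170,0,0,0,68,38,-200,0,0,0,68,38,-225,0,0,0,68,38,-245,0,0,0,68,38,-257,0,0,0,68,38,-257,0,0,0,68,38,-257,0,0,0],
  "claw": 0.5
}}

```text
t: 2.75
tool_pos: [0.6085, 0.2895, 0.0643]
orientation: [[0.001, -0.97, 0.245], [0.0, 0.245, 0.97], [-1.0, -0.001, 0.0]]
force: [0.4, 0.3, 0.9]
finger_gap: 0.0434
```

Call:
{"name": "apply_moves", "arguments": {
  "deltas": [0,0,0,0,0,0,0,0,0,0,0,0,0,0,0,0,0,0,0,0,0,0,0,0,0,0,0,0,0,0,0,0,0,0,0,0],
  "claw": 0
}}

```text
t: 3.35
tool_pos: [0.6084, 0.2888, 0.0637]
orientation: [[0.0, -0.969, 0.245], [-0.0, 0.245, 0.969], [-1.0, -0.0, -0.0]]
force: [-0.5, -0.3, 1.2]
finger_gap: 0.0088
```

Call:
{"name": "apply_moves", "arguments": {
  "deltas": [0,0,10,0,0,0,0,0,30,0,0,0,0,0,60,0,0,0,0,0,85,0,0,0,0,0,100,0,0,0,0,0,100,0,0,0,0,0,100,0,0,0]
}}

```text
t: 4.05
tool_pos: [0.608, 0.2888, 0.163]
orientation: [[-0.0, -0.969, 0.245], [-0.0, 0.245, 0.969], [-1.0, 0.0, -0.0]]
force: [-0.1, -0.5, -1.2]
finger_gap: 0.0091
```

```bash
python3 - <<'E'
from h import *
d=cap('wrist');save(d,'3.png');s=robot.sense();print(s['tool_pos'],s['force'],s['finger_gap'])
P,c=d['P'],d['color'];np.savez('w2.npz',P=P,c=c)
h=cv2.cvtColor(c,cv2.COLOR_RGB2HSV)
Q=rim(P,c,(22,34),.10,.2,s['tool_pos'],.11);print(len(Q),Q.min(0),Q.max(0))
z=Q[:,2].max(); R=Q[Q[:,2]>z-.012]; print(circ(R),np.linalg.lstsq(np.c_[R[:,:2],np.ones(len(R))],R[:,2],rcond=None)[0])
E
```

```text
[0.60740135 0.28862363 0.16191285] [-0.69711235  0.43529924 -1.40169046] 0.009030870926967931
10030 [0.55609659 0.21260876 0.10259171] [0.63185918 0.2947813  0.19587439]
(array([0.60964964, 0.28637125]), np.float64(0.0033562873369983727)) [  7.68443752  29.35968045 -12.83067498]
```

View pics/3.png

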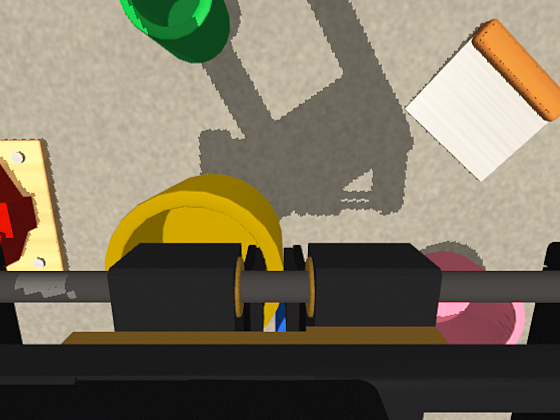

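The yellow pot is held by its wall (gap 9 mm), its rim spanning about x 107–280 in the picture. I check its tilt and centre with a plane and circle fit.

```bash
python3 - <<'E'
from h import *
z=np.load('w2.npz');P,c=z['P'],z['c']
sub=P[172:242,100:285];cc=c[172:242,100:285]
Q=rim(sub,cc,(20,34),.1,.2)
print(np.histogram(Q[:,2],np.arange(.1,.2,.005)))
# near-vertical-wall removal: rim = points highest; fit plane by ransac
best=None;rng=np.random.default_rng(0)
for _ in range(800):
    s=Q[rng.choice(len(Q),3,False)]
    n=np.cross(s[1]-s[0],s[2]-s[0]);n/=np.linalg.norm(n)+1e-12
    if abs(n[2])<.9: continue
    k=s[0]
    if k[2]<.14: continue
    m=abs((Q-k)@n)<.0015
    if best is None or m.sum()>best.sum(): best=m
R=Q[best];print(len(R),np.linalg.svd(R-R.mean(0))[2][2],R.mean(0),circ(R),R.min(0),R.max(0))
E
```

```text
(array([1012, 1599,  199,  211,  231,  221,  248,  264,  269,  271,  292,
        322, 1856, 1452,    0,    0,    0,    0,    0]), array([0.1  , 0.105, 0.11 , 0.115, 0.12 , 0.125, 0.13 , 0.135, 0.14 ,
       0.145, 0.15 , 0.155, 0.16 , 0.165, 0.17 , 0.175, 0.18 , 0.185,
       0.19 , 0.195]))
2958 [-4.84468058e-03 -5.27120690e-04  9.99988126e-01] [0.56767094 0.26020453 0.16491686] (array([0.59555759, 0.25319955]), np.float64(0.03631215943322491)) [0.55622697 0.21978311 0.16317312] [0.59028774 0.29346901 0.1664795 ]
```

Upright to within 0.3°, underside at about z = 0.099. Carrying it over the large pot.

Call:
{"name": "apply_moves", "arguments": {
  "deltas": [-5,-20,0,0,0,0,-12,-50,0,0,0,0,-21,-86,0,0,0,0,-30,-122,0,0,0,0,-38,-158,0,0,0,0,-47,-194,0,0,0,0,-55,-226,0,0,0,0,-60,-248,0,0,0,0,-62,-256,0,0,0,0,-62,-256,0,0,0,0,-62,-256,0,0,0,0,-62,-256,0,0,0,0]
}}

```text
t: 5.3
tool_pos: [0.5464, 0.0341, 0.1632]
orientation: [[-0.0, -0.97, 0.244], [0.0, 0.244, 0.97], [-1.0, 0.0, 0.0]]
force: [-0.5, 0.7, -0.3]
finger_gap: 0.0087
```

```bash
python3 - <<'E'
from h import *
s=robot.sense();print(s['tool_pos'])
d=cap('wrist');P,c=d['P'],d['color'];a=cap('scene');b=cap('side')
im=np.hstack([d['color'],a['color'][120:400,150:430].repeat(1,0) if 0 else cv2.resize(a['color'][120:330,150:430],(560,420))])
cv2.imwrite('pics/4.png',cv2.resize(im[:,:,::-1],None,fx=.71,fy=.71))
for n,dd in (('w',d),('a',a),('b',b)):
    Q=rim(dd['P'],dd['color'],(3,14),.055,.064,(.536,-.006),.085)
    if len(Q)>5: print(n,'terra',len(Q),circ(Q),Q.min(0),Q.max(0))
    Q=rim(dd['P'],dd['color'],(20,34),.158,.168,s['tool_pos'],.1)
    if len(Q)>5: print(n,'yel',len(Q),circ(Q),Q.min(0),Q.max(0))
E
```

```text
[0.54638084 0.0340665  0.16324762]
w terra 2194 (array([ 0.53583311, -0.00641582]), np.float64(0.05135562822866025)) [ 0.48066815 -0.05182592  0.055003  ] [0.57240991 0.04865816 0.06239042]
w yel 4687 (array([ 0.53627454, -0.00168511]), np.float64(0.038405372806854424)) [ 0.49454641 -0.04230433  0.15803637] [0.57056187 0.04989986 0.16799227]
a terra 195 (array([ 0.5397064, -0.0052972]), np.float64(0.051764359114043514)) [ 0.48390232 -0.06167018  0.05513247] [0.59466673 0.04998777 0.06313163]
a yel 139 (array([ 0.54323687, -0.00109041]), np.float64(0.03717156862104827)) [ 0.53619241 -0.04351606  0.15811618] [0.58346451 0.04546871 0.16726798]
b terra 109 (array([ 0.53380751, -0.01021053]), np.float64(0.051139771494057296)) [ 0.47904826 -0.06336727  0.0550038 ] [0.58499399 0.04506922 0.06181641]
b yel 161 (array([ 0.53539074, -0.00657662]), np.float64(0.03868937473927181)) [ 0.49387716 -0.04842644  0.15812098] [0.57876428 0.04251438 0.1658834 ]
```

View pics/4.png

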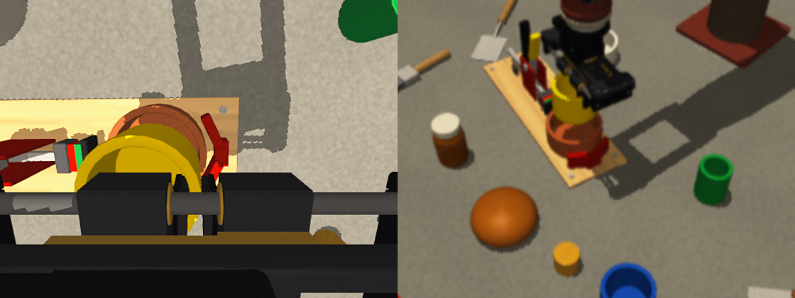

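The picture shows the yellow pot hanging over the terracotta one. All three cameras put it about 4 mm too far in +y and about 1.5 mm in +x. I correct that and lower it.

Call:
{"name": "apply_moves", "arguments": {
  "deltas": [-1,-4,-10,0,0,0,-1,-4,-25,0,0,0,-1,-4,-35,0,0,0,-1,-4,-45,0,0,0,-1,-4,-55,0,0,0,-1,-4,-65,0,0,0,-1,-4,-73,0,0,0,-1,-4,-80,0,0,0,-1,-4,-80,0,0,0,-1,-4,-80,0,0,0]
}}

```text
t: 6.45
tool_pos: [0.5454, 0.0289, 0.0836]
orientation: [[0.0, -0.969, 0.245], [-0.0, 0.245, 0.969], [-1.0, -0.0, 0.0]]
force: [-0.2, -0.4, -0.1]
finger_gap: 0.0091
```

Call:
{"name": "apply_moves", "arguments": {
  "deltas": [0,0,-2,0,0,0,0,0,-4,0,0,0,0,0,-4,0,0,0]
}}

```text
t: 6.75
tool_pos: [0.5457, 0.0289, 0.0798]
orientation: [[0.001, -0.969, 0.245], [-0.0, 0.245, 0.969], [-1.0, -0.001, 0.0]]
force: [1.1, -0.6, 0.8]
finger_gap: 0.0089
```

Call:
{"name": "apply_moves", "arguments": {
  "deltas": [0,0,0,0,0,0,0,0,0,0,0,0,0,0,0,0,0,0,0,0,10,0,0,0,0,0,30,0,0,0,0,0,60,0,0,0,0,0,100,0,0,0,0,0,150,0,0,0,0,0,190,0,0,0,0,0,210,0,0,0,0,0,210,0,0,0],
  "claw": 0.3
}}

```text
t: 7.85
tool_pos: [0.5473, 0.0287, 0.295]
orientation: [[0.009, -0.969, 0.245], [-0.001, 0.245, 0.969], [-1.0, -0.009, 0.001]]
force: [-0.9, -0.3, 0.1]
finger_gap: 0.0263
```

```bash
python3 - <<'E'
from h import *
d=cap('wrist');a=cap('scene');b=cap('side');print(robot.sense()['tool_pos'])
for n,dd in (('w',d),('a',a),('b',b)):
  for nm,hue,z0,z1,pt,r in [('terra',(3,14),.054,.064,(.536,-.006),.085),('yel',(20,34),.077,.087,(.536,-.006),.07),('green',(45,80),.076,.087,(.444,.262),.06)]:
    Q=rim(dd['P'],dd['color'],hue,z0,z1,pt,r)
    if len(Q)>5: print(n,nm,len(Q),circ(Q),Q.min(0),Q.max(0),np.median(Q[:,2]))
E
```

```text
[0.54460656 0.02894168 0.28843303]
w terra 1721 (array([ 0.53649399, -0.00724482]), np.float64(0.05188359701730691)) [ 0.48092274 -0.06246771  0.05412682] [0.59140263 0.04828939 0.06326328] 0.059992713264991934
w yel 1651 (array([ 0.53596244, -0.00738177]), np.float64(0.03864447935901239)) [ 0.49367254 -0.05028162  0.07714572] [0.57812247 0.034683   0.08416462] 0.0819744690194845
w green 1760 (array([0.44426413, 0.26060117]), np.float64(0.02588594447396638)) [0.41462364 0.23167882 0.07600959] [0.47328869 0.2917568  0.08446613] 0.08173165213051714
a terra 199 (array([ 0.53996338, -0.00493327]), np.float64(0.051840660528160366)) [ 0.4840949  -0.0573098   0.05403368] [0.59586    0.05043447 0.06272448] 0.05786922496006554
a yel 223 (array([ 0.539275  , -0.00582927]), np.float64(0.03907668622196022)) [ 0.49675459 -0.04927994  0.0770241 ] [0.58197735 0.03635529 0.08346491] 0.07993231485149212
a green 188 (array([0.44712316, 0.26345467]), np.float64(0.025960985359885027)) [0.41603183 0.23438084 0.07603764] [0.47583494 0.29312112 0.08474366] 0.07987212500461341
b terra 96 (array([ 0.53266717, -0.01087091]), np.float64(0.05025164332474608)) [ 0.47817152 -0.06661383  0.0540325 ] [0.55161038 0.0364398  0.06051281] 0.05699754604097949
b yel 138 (array([ 0.53427869, -0.01072473]), np.float64(0.03901869362572357)) [ 0.49217256 -0.05385015  0.07706871] [0.57800494 0.03254661 0.08261792] 0.07952888586757376
b green 59 (array([0.44163969, 0.25779198]), np.float64(0.025628195937755133)) [0.41354203 0.229403   0.07607992] [0.46715809 0.29024987 0.08214375] 0.07882418274444426
```

The medium pot is seated: rim at 82 mm and concentric within 1 mm. Next, the green pot, gripped across its diameter.

Call:
{"name": "apply_moves", "arguments": {
  "deltas": [-12,28,0,0,0,0,-30,70,0,0,0,0,-48,110,0,0,0,0,-66,150,0,0,0,0,-84,190,0,0,0,0,-96,220,-10,0,0,0,-101,232,-40,0,0,0,-101,232,-85,0,0,0,-101,232,-130,0,0,0,-101,232,-165,0,0,0,-101,232,-190,0,0,0,-101,232,-205,0,0,0,-101,232,-211,0,0,0,-101,232,-211,0,0,0,-101,232,-211,0,0,0],
  "claw": 1
}}

```text
t: 9.5
tool_pos: [0.4444, 0.2609, 0.0787]
orientation: [[-0.0, -0.969, 0.245], [0.0, 0.245, 0.969], [-1.0, 0.0, 0.0]]
force: [0.7, -0.3, 0.1]
finger_gap: 0.0868
```

Call:
{"name": "apply_moves", "arguments": {
  "deltas": [0,0,0,0,0,0,0,0,0,0,0,0,0,0,0,0,0,0,0,0,0,0,0,0,0,0,0,0,0,0],
  "claw": 0
}}

```text
t: 10.0
tool_pos: [0.4446, 0.2611, 0.0789]
orientation: [[0.001, -0.969, 0.245], [0.0, 0.245, 0.969], [-1.0, -0.001, 0.001]]
force: [0.2, 1.0, 1.8]
finger_gap: 0.0593
```

Call:
{"name": "apply_moves", "arguments": {
  "deltas": [0,0,10,0,0,0,0,0,30,0,0,0,0,0,60,0,0,0,0,0,90,0,0,0,0,0,110,0,0,0,0,0,115,0,0,0,0,0,115,0,0,0,0,0,115,0,0,0]
}}

```text
t: 10.8
tool_pos: [0.4435, 0.2606, 0.1923]
orientation: [[-0.002, -0.969, 0.245], [-0.001, 0.245, 0.969], [-1.0, 0.002, -0.001]]
force: [-0.3, -0.1, -2.4]
finger_gap: 0.0596
```

```bash
python3 - <<'E'
from h import *
s=robot.sense();d=cap('wrist');a=cap('scene');b=cap('side');print(s['tool_pos'])
for n,dd in (('w',d),('a',a),('b',b)):
    Q=rim(dd['P'],dd['color'],(45,80),.10,.22,s['tool_pos'],.08);
    if len(Q)<5: continue
    z=np.percentile(Q[:,2],99);Q=Q[Q[:,2]>z-.006]; print(n,len(Q),circ(Q),Q.min(0),Q.max(0))
E
```

```text
[0.44351239 0.26057045 0.192278  ]
w 4521 (array([0.44165812, 0.26124787]), np.float64(0.025747298652791024)) [0.41272807 0.23239962 0.19078773] [0.47239037 0.29112683 0.19757095]
a 150 (array([0.44583883, 0.26254722]), np.float64(0.026870577125945504)) [0.42221286 0.22508585 0.18977651] [0.47461866 0.30060046 0.21272406]
b 7 (array([0.43096082, 0.21769344]), np.float64(0.009814586613049429)) [0.42042777 0.21511188 0.20799018] [0.44203432 0.22210754 0.21773698]
```

Call:
{"name": "apply_moves", "arguments": {
  "deltas": [8,-22,0,0,0,0,20,-56,0,0,0,0,33,-95,0,0,0,0,46,-134,0,0,0,0,59,-172,0,0,0,0,72,-210,0,0,0,0,84,-243,0,0,0,0,91,-263,0,0,0,0,93,-268,0,0,0,0,93,-268,0,0,0,0,93,-268,0,0,0,0,93,-268,0,0,0,0,93,-268,0,0,0,0]
}}

```text
t: 12.25
tool_pos: [0.537, -0.006, 0.1935]
orientation: [[-0.0, -0.97, 0.244], [0.0, 0.244, 0.97], [-1.0, 0.0, 0.0]]
force: [0.2, -0.6, -0.3]
finger_gap: 0.0594
```

```bash
python3 - <<'E'
from h import *
s=robot.sense();d=cap('wrist');a=cap('scene');b=cap('side');print(s['tool_pos'])
for n,dd in (('w',d),('a',a),('b',b)):
  for nm,hue,z0,z1 in [('green',(45,80),.191,.2),('yel',(20,34),.077,.087)]:
    Q=rim(dd['P'],dd['color'],hue,z0,z1,(.536,-.007),.06)
    if len(Q)>5: print(n,nm,len(Q),circ(Q),Q.min(0),Q.max(0))
E
```

```text
[ 0.53703812 -0.00602886  0.19350418]
w green 4660 (array([ 0.53507748, -0.00535249]), np.float64(0.025731845844427018)) [ 0.50623236 -0.03405117  0.19100779] [0.56515894 0.02447787 0.1989066 ]
w yel 1759 (array([ 0.53563073, -0.00757331]), np.float64(0.038663696452422555)) [ 0.49347524 -0.05036104  0.07700712] [0.55460326 0.03472867 0.08455289]
a green 75 (array([ 0.5391214 , -0.00403256]), np.float64(0.026781597833660103)) [ 0.53675779 -0.03624656  0.19107546] [0.56918512 0.02854256 0.1982049 ]
a yel 158 (array([ 0.53938963, -0.00564418]), np.float64(0.03885352534249755)) [ 0.49757842 -0.04730829  0.07705084] [0.58250332 0.039334   0.08536707]
b green 17 (array([ 0.5335388 , -0.01538993]), np.float64(0.027379456965279457)) [ 0.50784223 -0.05010303  0.19106814] [0.56146391 0.01667372 0.19889285]
b yel 118 (array([ 0.53416808, -0.01103016]), np.float64(0.03852575024438611)) [ 0.49241019 -0.05381394  0.07701901] [0.57711883 0.03435632 0.08386535]
```

Call:
{"name": "apply_moves", "arguments": {
  "deltas": [0,-1.5,-10,0,0,0,0,-1.5,-25,0,0,0,0,-1.5,-38,0,0,0,0,-1.5,-50,0,0,0,0,-1.5,-62,0,0,0,0,-1.5,-74,0,0,0,0,-1.5,-84,0,0,0,0,-1.5,-89,0,0,0,0,-1.5,-91,0,0,0,0,-1.5,-91,0,0,0]
}}

```text
t: 13.4
tool_pos: [0.5374, -0.0086, 0.1025]
orientation: [[0.0, -0.969, 0.245], [-0.0, 0.245, 0.969], [-1.0, -0.0, 0.0]]
force: [-0.4, 0.3, -1.0]
finger_gap: 0.0593
```

Call:
{"name": "apply_moves", "arguments": {
  "deltas": [0,0,0,0,0,0,0,0,0,0,0,0,0,0,0,0,0,0,0,0,0,0,0,0,0,0,10,0,0,0,0,0,30,0,0,0,0,0,60,0,0,0,0,0,100,0,0,0,0,0,150,0,0,0,0,0,180,0,0,0,0,0,190,0,0,0,0,0,190,0,0,0],
  "claw": 1
}}

```text
t: 14.6
tool_pos: [0.5382, -0.0087, 0.2947]
orientation: [[0.004, -0.969, 0.245], [-0.001, 0.245, 0.969], [-1.0, -0.004, 0.0]]
force: [-0.1, -0.2, 0.0]
finger_gap: 0.0869
```

```bash
python3 - <<'E'
from h import *
s=robot.sense();d=cap('wrist');a=cap('scene');b=cap('side');print(s['tool_pos'])
save(d,'5.png')
for n,dd in (('w',d),('a',a),('b',b)):
  P,c=dd['P'],dd['color'];h=cv2.cvtColor(c,cv2.COLOR_RGB2HSV)
  for nm,hue,z0,z1,r in [('green',(45,80),.098,.109,.05),('yel',(20,34),.077,.087,.06),('terra',(3,14),.054,.064,.085)]:
    Q=rim(P,c,hue,z0,z1,(.536,-.007),r)
    if len(Q)>5: print(n,nm,len(Q),circ(Q),np.median(Q[:,2]))
  near=np.hypot(P[...,0]-.5,P[...,1]+.17)<.1
  for nm,m in [('handle',near&(h[...,2]<60)&(P[...,2]>.145)&(P[...,2]<.19)),('trig',near&(h[...,0]>22)&(h[...,0]<34)&(h[...,1]>120)&(P[...,2]>.145)&(P[...,2]<.19))]:
    Q=P[m]
    if len(Q)>5: print(n,nm,len(Q),'med',np.median(Q,0).round(4),'min',Q.min(0).round(3),'max',Q.max(0).round(3))
  # base edges along clamp axis
  u=np.array([.237,.9715]);v=np.array([-u[1],u[0]])
  m=(abs(P[...,2]-.010)<.003)&(h[...,0]>8)&(h[...,0]<28)&(h[...,1]>50)&(P[...,1]<.2)&(P[...,0]<.66)&(P[...,0]>.38)
  Q=P[m][:,:2].astype(np.float32)
  if len(Q)>50:
    r=cv2.minAreaRect(Q);print(n,'base',r)
E
```

```text
[ 0.53815818 -0.00871815  0.29474907]
w green 1203 (array([ 0.53664264, -0.0073881 ]), np.float64(0.025690213601561197)) 0.10392997186243057
w yel 1545 (array([ 0.53625954, -0.00769222]), np.float64(0.03888896293263814)) 0.08197768372664285
w terra 1812 (array([ 0.53645399, -0.00718023]), np.float64(0.05169019299867951)) 0.059973791367182866
w handle 942 med [ 0.4937 -0.1891  0.1723] min [ 0.484 -0.201  0.145] max [ 0.504 -0.186  0.183]
w trig 613 med [ 0.5037 -0.1466  0.177 ] min [ 0.494 -0.157  0.145] max [ 0.515 -0.14   0.182]
w base ((0.5160181522369385, -0.10650913417339325), (0.40015140175819397, 0.13024090230464935), 76.56961822509766)
a green 150 (array([ 0.54048834, -0.00519774]), np.float64(0.026041040835030064)) 0.10185105953237619
a yel 161 (array([ 0.53926674, -0.00590925]), np.float64(0.03870641316087294)) 0.0799692195522016
a terra 192 (array([ 0.53982329, -0.00503478]), np.float64(0.05181929657131828)) 0.05808634392955787
a handle 77 med [ 0.5    -0.189   0.1667] min [ 0.49  -0.201  0.147] max [ 0.508 -0.184  0.181]
a trig 69 med [ 0.5104 -0.1473  0.1675] min [ 0.496 -0.186  0.145] max [ 0.519 -0.141  0.179]
a base ((0.4949795603752136, -1.00709867477417), (2.221731185913086, 0.26959291100502014), 87.9371109008789)
b green 49 (array([ 0.53517493, -0.01214584]), np.float64(0.02517823790680352)) 0.10088580876473809
b yel 103 (array([ 0.53400431, -0.01038607]), np.float64(0.03825944011377804)) 0.07921570194364842
b terra 89 (array([ 0.53302209, -0.01139733]), np.float64(0.05103943883558553)) 0.05736913097236824
b handle 66 med [ 0.4884 -0.1994  0.1675] min [ 0.483 -0.204  0.145] max [ 0.496 -0.193  0.18 ]
b trig 72 med [ 0.4987 -0.1547  0.1665] min [ 0.492 -0.163  0.145] max [ 0.512 -0.146  0.18 ]
b base ((0.4987685978412628, -0.16658833622932434), (0.275475412607193, 0.5302785038948059), 4.266680717468262)
```

View pics/5.png

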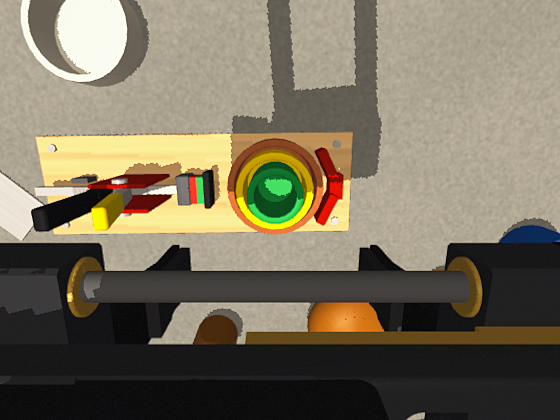

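All three pots are nested, with rims at 60, 82 and 104 mm and concentric within 1 mm. The wrist view shows the base (36–352, 132–233), the black handle top near (70,205) and the yellow trigger top at (105,205). The jaw, stem and pad are at 178–213 and the pot's left edge at 229, so the gap is about 18 mm.

The base rectangle puts the clamp origin at (0.501,-0.170) with its axis at 76.6°. I straddle handle and trigger with the jaws fully open and pull the trigger by arm motion.

Call:
{"name": "apply_moves", "arguments": {
  "deltas": [-4,-17,0,0,0,0,-10,-45,0,0,0,0,-18,-80,0,0,0,0,-26,-115,0,0,0,0,-33,-145,0,0,0,0,-37,-160,0,0,0,0,-38,-165,0,0,0,0,-38,-165,0,0,0,0,-38,-165,0,0,0,0,-38,-165,0,0,0,0.7,-38,-165,-30,0,0,0.7,-38,-165,-30,0,0,0.7,-38,-165,-30,0,0,0.7],
  "claw": 1
}}

```text
t: 16.05
tool_pos: [0.499, -0.1727, 0.2623]
orientation: [[-0.001, -0.973, 0.232], [0.001, 0.232, 0.973], [-1.0, 0.002, 0.001]]
force: [0.3, -1.3, 0.6]
finger_gap: 0.0867
```

```bash
python3 - <<'E'
from h import *
s=robot.sense();d=cap('wrist')
print(s['tool_pos'],s['orientation'].round(3)[:,2],s['force'])
P,c=d['P'],d['color'];h=cv2.cvtColor(c,cv2.COLOR_RGB2HSV)
save(d,'6.png')
u=np.array([.2324,.9726]);v=np.array([-u[1],u[0]]);o=np.array([.5009,-.1697])
near=np.hypot(P[...,0]-.5,P[...,1]+.17)<.08
for nm,m in [('handle',near&(h[...,2]<70)&(P[...,2]>.17)&(P[...,2]<.19)),('trig',near&(h[...,0]>20)&(h[...,0]<34)&(h[...,1]>120)&(P[...,2]>.17)&(P[...,2]<.19))]:
    Q=P[m][:,:2]-o
    if len(Q)>5: print(nm,len(Q),'x',np.percentile(Q@u,[1,50,99]).round(4),'y',np.percentile(Q@v,[1,50,99]).round(4))
t=s['tool_pos'][:2]-o;print('tcp',t@u,t@v)
E
```

```text
[ 0.49904033 -0.17271058  0.262307  ] [0.232 0.973 0.001] [ 0.34763008 -1.3349452   0.57798137]
handle 490 x [-0.0314 -0.0253 -0.0191] y [-0.0082  0.0025  0.0103]
trig 494 x [0.0145 0.0204 0.0272] y [-0.0082  0.002   0.0103]
tcp -0.0033602744382565863 0.0011090594534147132
```

View pics/6.png

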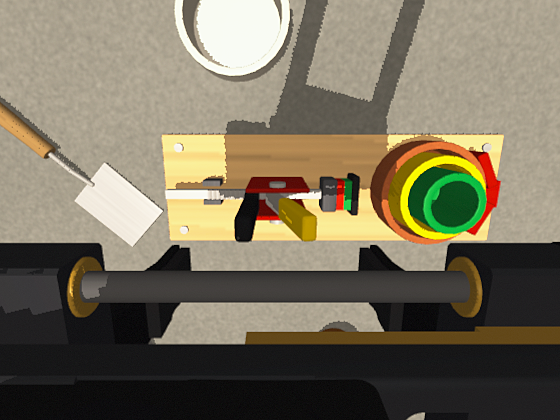

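The view shows the handle at (247,218) and trigger at (298,218), well between the open fingers. The stem's red and green halves are at (341,193) and (349,193), with the pad at (354,193). I lower straight down.

Call:
{"name": "apply_moves", "arguments": {
  "deltas": [0,0,-15,0,0,0,0,0,-40,0,0,0,0,0,-65,0,0,0,0,0,-85,0,0,0,0,0,-98,0,0,0,0,0,-102,0,0,0,0,0,-102,0,0,0,0,0,-102,0,0,0]
}}

```text
t: 16.9
tool_pos: [0.5001, -0.174, 0.1617]
orientation: [[0.002, -0.972, 0.233], [-0.001, 0.233, 0.972], [-1.0, -0.002, -0.0]]
force: [0.0, 1.0, 0.4]
finger_gap: 0.0871
```

```bash
cat > m.py <<'E'
from h import *
import sys
s=robot.sense();d=cap('wrist');P,c=d['P'],d['color'];h=cv2.cvtColor(c,cv2.COLOR_RGB2HSV)
if len(sys.argv)>1: save(d,sys.argv[1],s=1.4)
u=np.array([.2324,.9726]);v=np.array([-u[1],u[0]]);o=np.array([.5009,-.1697])
X=(P[...,:2]-o)@u;Y=(P[...,:2]-o)@v;Z=P[...,2]
t=s['tool_pos'][:2]-o;print('t',s['t'],'tcp',(t@u).round(4),(t@v).round(4),s['tool_pos'][2].round(4),'F',s['force'].round(1),'Fx',(s['force'][:2]@u).round(1))
reg=(abs(Y)<.03)&(Z>.03)&(Z<.06)&(X>.03)&(X<.16)&(h[...,1]>120)
H=h[...,0]
for nm,m in [('red',reg&((H<4)|(H>174))&(X<.115)),('green',reg&(H>45)&(H<80)),('pad',(abs(Y)<.016)&(Z>.047)&(Z<.058)&(X>.04)&(X<.13)&(h[...,2]<45))]:
    if m.sum()>3: print(nm,m.sum(),np.percentile(X[m],[2,50,98]).round(4),np.median(Z[m]).round(3))
m=reg&(H>45)&(H<80)
if m.sum():
    r=int(np.median(np.nonzero(m)[0]));cc=int(np.median(np.nonzero(m)[1]));row=h[r,cc-25:cc+25];print(r,cc,''.join('R' if q[1]>120 and q[2]>45 and (q[0]<4 or q[0]>174) else 'G' if q[1]>120 and 45<q[0]<80 and q[2]>45 else 'k' if q[2]<45 else '.' for q in row))
for nm,hue,z0,z1,rr in [('green',(45,80),.098,.109,.05),('yel',(20,34),.077,.087,.06),('terra',(3,14),.054,.064,.085)]:
    Q=rim(P,c,hue,z0,z1,(.538,-.004),rr)
    if len(Q)>20:
        q,r_=circ(Q);print(nm,len(Q),'clampx',((q-o)@u).round(4),((q-o)@v).round(4),'r',r_.round(4))
E
python3 m.py 7.png
```

```text
t 16.9 tcp -0.0044 -0.0002 0.1617 F [0.  1.  0.4] Fx 0.9
red 387 [0.0646 0.0685 0.0721] 0.05
green 433 [0.0733 0.0773 0.0811] 0.05
pad 404 [0.049  0.0835 0.0874] 0.053
214 376 ..........RRRRRRRRR..GGGGGGGGG.kkkkkkkkk..........
green 1434 clampx 0.1606 0.0071 r 0.0216
yel 2019 clampx 0.1626 0.0057 r 0.037
terra 2645 clampx 0.1646 0.0039 r 0.0516
```

View pics/7.png

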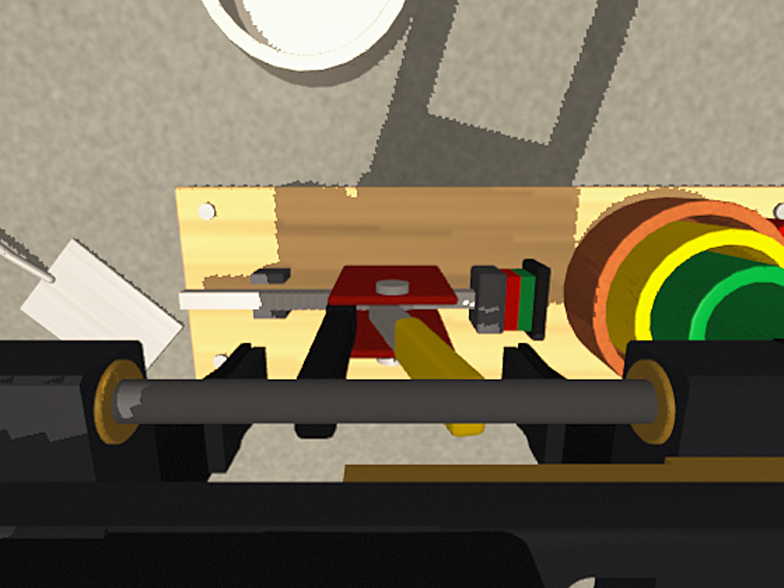

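Wrist view: stem and pad at (512–548,300), trigger between the fingers. The pad front is at about 89 mm and needs about 28 mm of travel to seat the pot plus 8 mm of press. First stroke: pull the trigger with the +x finger.

Call:
{"name": "apply_moves", "arguments": {
  "deltas": [-2,-8,0,0,0,0,-3,-13,0,0,0,0,-4,-17,0,0,0,0,-5,-21,0,0,0,0,-6,-25,0,0,0,0,-7,-29,0,0,0,0,-8,-33,0,0,0,0,-8.5,-36,0,0,0,0,-9,-38,0,0,0,0,-9,-38,0,0,0,0,-9,-38,0,0,0,0]
}}

```text
t: 18.05
tool_pos: [0.4912, -0.2103, 0.1616]
orientation: [[0.002, -0.972, 0.234], [0.003, 0.234, 0.972], [-1.0, -0.001, 0.003]]
force: [1.5, 8.1, 6.0]
finger_gap: 0.087
```

```bash
python3 m.py
```

```text
t 18.05 tcp -0.0418 -0.0 0.1616 F [1.5 8.1 6. ] Fx 8.2
red 384 [0.0743 0.0789 0.0826] 0.05
green 435 [0.0839 0.0878 0.0919] 0.05
pad 248 [0.0593 0.0919 0.0981] 0.052
214 435 ..........RRRRRRRRR..GGGGGGGGGGkkk.....kk.........
green 484 clampx 0.1422 0.0072 r 0.0075
yel 1348 clampx 0.1552 0.0083 r 0.0305
terra 1847 clampx 0.1609 0.0062 r 0.0481
```

Call:
{"name": "apply_moves", "arguments": {
  "deltas": [-0.4,-1.5,0,0,0,0,-0.7,-3,0,0,0,0,-0.7,-3,0,0,0,0]
}}

```text
t: 18.4
tool_pos: [0.4906, -0.2132, 0.1617]
orientation: [[0.002, -0.972, 0.234], [0.003, 0.234, 0.972], [-1.0, -0.001, 0.004]]
force: [0.9, 8.6, 6.5]
finger_gap: 0.0872
```

```bash
python3 m.py
```

```text
t 18.4 tcp -0.0447 -0.0001 0.1617 F [0.9 8.6 6.5] Fx 8.6
red 374 [0.0762 0.0808 0.0846] 0.05
green 434 [0.0855 0.0897 0.0936] 0.05
pad 239 [0.061  0.0937 0.0999] 0.052
214 440 ...........RRRRRRRRR.GGGGGGGGGGkkk......k.........
green 327 clampx 0.1436 0.0058 r 0.0082
yel 1301 clampx 0.1544 0.0083 r 0.0298
terra 1814 clampx 0.1607 0.0062 r 0.048
```

Call:
{"name": "apply_moves", "arguments": {
  "deltas": [2,8,0,0,0,0,4,16,0,0,0,0,6,24,0,0,0,0,7.5,31,0,0,0,0,7.5,31,0,0,0,0,7.5,31,0,0,0,0]
}}

```text
t: 19.05
tool_pos: [0.4971, -0.1838, 0.1606]
orientation: [[-0.0, -0.973, 0.233], [-0.001, 0.233, 0.973], [-1.0, -0.0, -0.001]]
force: [0.3, 0.1, 0.4]
finger_gap: 0.0867
```

```bash
python3 m.py
```

```text
t 19.05 tcp -0.0146 0.0004 0.1606 F [0.3 0.1 0.4] Fx 0.2
red 384 [0.0769 0.0809 0.0846] 0.05
green 431 [0.0856 0.0895 0.0935] 0.05
pad 426 [0.0613 0.0956 0.1001] 0.053
216 404 ...........RRRRRRRRR.GGGGGGGGGGkkkkkkkkkk.........
green 1178 clampx 0.1563 0.0095 r 0.0176
yel 1760 clampx 0.1612 0.0066 r 0.0356
terra 2351 clampx 0.1636 0.0043 r 0.0509
```

Stroke 1 gave 12.4 mm. Stroke 2, same size.

Call:
{"name": "apply_moves", "arguments": {
  "deltas": [-1,-4,0,0,0,0,-2,-8,0,0,0,0,-3,-12,0,0,0,0,-4,-16,0,0,0,0,-5,-20,0,0,0,0,-6,-24,0,0,0,0,-7,-28,0,0,0,0,-7.5,-30,0,0,0,0,-7.5,-31,0,0,0,0,-7.5,-31,0,0,0,0,-7.5,-31,0,0,0,0]
}}

```text
t: 20.2
tool_pos: [0.4903, -0.2133, 0.1613]
orientation: [[0.002, -0.972, 0.234], [0.003, 0.234, 0.972], [-1.0, -0.001, 0.004]]
force: [1.5, 9.0, 6.5]
finger_gap: 0.0869
```

```bash
python3 m.py
```

```text
t 20.2 tcp -0.0448 0.0002 0.1613 F [1.5 9.  6.5] Fx 9.1
red 315 [0.0864 0.0904 0.0934] 0.05
green 428 [0.0945 0.0986 0.1026] 0.05
pad 233 [0.071  0.1025 0.1088] 0.051
215 452 ............RRRRRRRR.GGGGGGGGGGkk......kk.........
green 306 clampx 0.1434 0.0058 r 0.0081
yel 1307 clampx 0.1538 0.0086 r 0.0293
terra 1815 clampx 0.1607 0.0062 r 0.0479
```

Call:
{"name": "apply_moves", "arguments": {
  "deltas": [2,8,0,0,0,0,4,16,0,0,0,0,6,24,0,0,0,0,7.5,31,0,0,0,0,7.5,31,0,0,0,0,7.5,31,0,0,0,0]
}}

```text
t: 20.85
tool_pos: [0.4971, -0.1838, 0.1605]
orientation: [[-0.0, -0.973, 0.233], [-0.001, 0.233, 0.973], [-1.0, -0.0, -0.001]]
force: [0.5, -0.0, -0.8]
finger_gap: 0.0869
```

```bash
python3 m.py
```

```text
t 20.85 tcp -0.0146 0.0005 0.1605 F [ 0.5 -0.  -0.8] Fx 0.1
red 347 [0.0861 0.0903 0.0937] 0.05
green 431 [0.0946 0.0986 0.1024] 0.05
pad 217 [0.0708 0.1026 0.1089] 0.052
216 416 ...........RRRRRRRR.GGGGGGGGGGkkk......k..........
green 1179 clampx 0.1562 0.0096 r 0.0175
yel 1771 clampx 0.1611 0.0067 r 0.0355
terra 2359 clampx 0.1636 0.0043 r 0.0508
```

Stroke 2: pad front at about 110.5 mm and just touching the pot, stem about 1 mm in. Stroke 3, with a check near its end.

Call:
{"name": "apply_moves", "arguments": {
  "deltas": [-1,-4,0,0,0,0,-2,-8,0,0,0,0,-3,-12,0,0,0,0,-4,-16,0,0,0,0,-5,-20,0,0,0,0,-5.5,-23,0,0,0,0,-6,-25,0,0,0,0,-6,-25,0,0,0,0,-6,-25,0,0,0,0]
}}

```text
t: 21.8
tool_pos: [0.4918, -0.2075, 0.1613]
orientation: [[0.002, -0.972, 0.234], [0.003, 0.234, 0.972], [-1.0, -0.001, 0.003]]
force: [2.0, 8.3, 6.1]
finger_gap: 0.0872
```

```bash
python3 m.py
```

```text
t 21.8 tcp -0.0389 0.0 0.1613 F [2.  8.3 6.1] Fx 8.6
red 306 [0.0925 0.0964 0.0997] 0.05
green 434 [0.1006 0.1047 0.1086] 0.05
pad 244 [0.0772 0.1086 0.1145] 0.052
214 452 ............RRRRRRRR.GGGGGGGGGGkkk......k.........
green 303 clampx 0.1489 0.0059 r 0.008
yel 1297 clampx 0.1598 0.009 r 0.0295
terra 1833 clampx 0.1666 0.0068 r 0.048
```

Call:
{"name": "apply_moves", "arguments": {
  "deltas": [-0.5,-2,0,0,0,0,-1,-4,0,0,0,0,-1.4,-6,0,0,0,0,-1.4,-6,0,0,0,0,-1.4,-6,0,0,0,0]
}}

```text
t: 22.35
tool_pos: [0.4906, -0.2127, 0.1614]
orientation: [[0.002, -0.972, 0.234], [0.004, 0.234, 0.972], [-1.0, -0.001, 0.005]]
force: [1.8, 10.8, 7.6]
finger_gap: 0.087
```

```bash
python3 m.py
```

```text
t 22.35 tcp -0.0442 -0.0 0.1614 F [ 1.8 10.8  7.6] Fx 11.0
red 197 [0.095  0.0983 0.1006] 0.05
green 430 [0.1016 0.1055 0.1096] 0.05
pad 232 [0.0802 0.1097 0.1155] 0.052
214 460 ...............RRRRR.GGGGGGGGGGkkkk.....k.........
green 52 clampx 0.1462 0.0022 r 0.0045
yel 1197 clampx 0.1577 0.0093 r 0.0269
terra 1749 clampx 0.1668 0.0072 r 0.0473
```

Call:
{"name": "apply_moves", "arguments": {
  "deltas": [2,8,0,0,0,0,4,16,0,0,0,0,6,24,0,0,0,0,7.5,31,0,0,0,0,7.5,31,0,0,0,0,7.5,31,0,0,0,0]
}}

```text
t: 23.0
tool_pos: [0.4971, -0.1838, 0.1605]
orientation: [[-0.0, -0.972, 0.233], [-0.001, 0.233, 0.972], [-1.0, 0.0, -0.001]]
force: [0.4, -0.1, -0.5]
finger_gap: 0.0869
```

```bash
python3 m.py
```

```text
t 23.0 tcp -0.0146 0.0004 0.1605 F [ 0.4 -0.1 -0.5] Fx -0.0
red 311 [0.0939 0.0978 0.1006] 0.05
green 434 [0.1014 0.1056 0.1095] 0.05
pad 232 [0.0785 0.1096 0.1157] 0.052
216 424 ............RRRRRRRR.GGGGGGGGGGkkk.....kk.........
green 1053 clampx 0.1596 0.0107 r 0.0149
yel 1664 clampx 0.167 0.0077 r 0.0348
terra 2143 clampx 0.1695 0.0062 r 0.0496
```

Pot is now home: at peak the stem was about 3 mm in, and it sprang back to about 1.5 mm on return. Last stroke, creeping.

Call:
{"name": "apply_moves", "arguments": {
  "deltas": [-1,-4,0,0,0,0,-2,-8,0,0,0,0,-3,-11,0,0,0,0,-3.5,-14,0,0,0,0,-4,-17,0,0,0,0,-4.5,-19,0,0,0,0,-4.5,-19,0,0,0,0,-4.5,-19,0,0,0,0]
}}

```text
t: 23.85
tool_pos: [0.4937, -0.2012, 0.1619]
orientation: [[0.002, -0.972, 0.234], [0.003, 0.234, 0.972], [-1.0, -0.001, 0.004]]
force: [0.4, 9.7, 9.2]
finger_gap: 0.087
```

```bash
python3 m.py
```

```text
t 23.85 tcp -0.0323 -0.0003 0.1619 F [0.4 9.7 9.2] Fx 9.6
red 63 [0.0982 0.0996 0.1009] 0.051
green 432 [0.1016 0.1056 0.1097] 0.05
pad 227 [0.0832 0.1097 0.1159] 0.052
214 445 ..................RR.GGGGGGGGGGkkk.....kk.........
green 641 clampx 0.1499 0.0085 r 0.0084
yel 1416 clampx 0.1635 0.0086 r 0.0318
terra 1906 clampx 0.1682 0.0067 r 0.0485
```

The stem is about 5.5 mm in. 4 mm more of trigger.

Call:
{"name": "apply_moves", "arguments": {
  "deltas": [-0.3,-1.3,0,0,0,0,-0.6,-2.6,0,0,0,0,-0.9,-4,0,0,0,0,-0.9,-4,0,0,0,0,-0.9,-4,0,0,0,0,-0.9,-4,0,0,0,0]
}}

```text
t: 24.5
tool_pos: [0.4929, -0.2045, 0.1618]
orientation: [[0.003, -0.972, 0.233], [0.004, 0.233, 0.972], [-1.0, -0.001, 0.005]]
force: [1.0, 11.1, 8.7]
finger_gap: 0.087
```

```bash
python3 m.py; python3 - <<'E'
from h import *
w=cap('wrist');a=cap('scene')
im=np.hstack([cv2.resize(w['color'][130:290,340:560],(560,408)),cv2.resize(a['color'][120:270,190:340],(408,408))])
cv2.imwrite('pics/8.png',cv2.resize(im[:,:,::-1],None,fx=.82,fy=.82))
for nm,hue,z0,z1,r in [('green',(45,80),.098,.109,.05),('yel',(20,34),.077,.087,.06),('terra',(3,14),.054,.064,.085)]:
    Q=rim(a['P'],a['color'],hue,z0,z1,(.541,-.001),r)
    if len(Q)>5: print('scene',nm,len(Q),circ(Q),np.median(Q[:,2]))
E
```

```text
t 24.5 tcp -0.0357 -0.0004 0.1618 F [ 1.  11.1  8.7] Fx 11.1
green 420 [0.1017 0.1058 0.1098] 0.05
pad 222 [0.0846 0.1097 0.1159] 0.052
214 449 .....................GGGGGGGGGGkkk.....kk.........
green 480 clampx 0.1501 0.0072 r 0.0082
yel 1371 clampx 0.1624 0.0087 r 0.0309
terra 1871 clampx 0.168 0.0067 r 0.0484
scene green 151 (array([0.54114699, 0.00130966]), np.float64(0.025898453241287846)) 0.10188160055333206
scene yel 166 (array([0.54011903, 0.00080038]), np.float64(0.03886501966980275)) 0.07969227521669756
scene terra 195 (array([0.5402779 , 0.00128292]), np.float64(0.052161671764440275)) 0.058025683291629326
```

View pics/8.png

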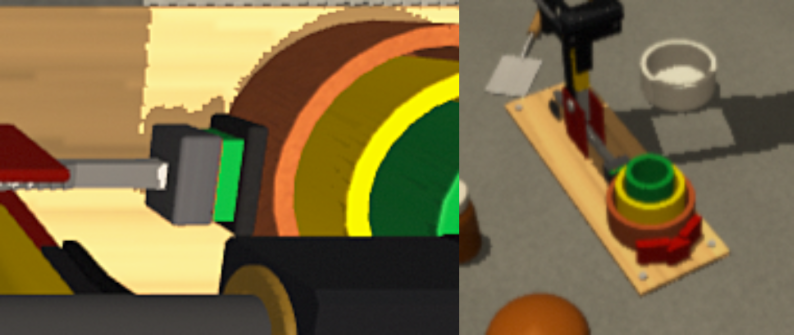

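The crop shows red gone and the full green half still visible at (228,180). The pad is against the pot, the pot against the red stop, and the three pots are nested. One short settle to confirm the hold is steady, then I hand in.

Call:
{"name": "apply_moves", "arguments": {
  "deltas": [0,0,0,0,0,0,0,0,0,0,0,0,0,0,0,0,0,0,0,0,0,0,0,0,0,0,0,0,0,0]
}}

```text
t: 25.15
tool_pos: [0.4929, -0.2045, 0.1619]
orientation: [[0.003, -0.972, 0.233], [0.004, 0.233, 0.972], [-1.0, -0.001, 0.005]]
force: [1.4, 11.8, 9.2]
finger_gap: 0.0871
```

```bash
python3 m.py; python3 -c "
from bench import robot
print(robot.sign_off())"
```

```text
t 25.15 tcp -0.0357 -0.0004 0.1619 F [ 1.4 11.8  9.2] Fx 11.8
green 418 [0.1015 0.1058 0.1095] 0.05
pad 219 [0.0847 0.1099 0.1158] 0.052
214 449 .....................GGGGGGGGGGkkkk.....k.........
green 488 clampx 0.1498 0.0071 r 0.008
yel 1363 clampx 0.1623 0.0087 r 0.0308
terra 1870 clampx 0.168 0.0067 r 0.0484
the job is handed in; nothing more can be done
None
```

I handed the job in at about t = 25 s with the set made up and the trigger still held squeezed. The sign-off gives no verdict.

- **Pots:** I put the yellow medium pot in the large pot, then the green small pot in the medium one. Their rims measured 60, 82 and 104 mm, and they were concentric within about 1 mm.
- **Clamp:** I pumped the trigger in three strokes plus a final partial one. I kept the jaws fully open and moved the arm, so one finger did the pulling.
- **Last checks:** The stem's red half had just gone in and the full green half still showed, so it is about 8 mm in. The hold was steady over 0.6 s, with about 12 N along the clamp axis. The arm was clear of the pots and the jaw.
- **Disagreements:** The scene and side cameras differed by about 5 mm in absolute position, so I used the wrist camera and relative offsets. By the scene camera the large pot moved about 6.5 mm, against about 8.5 mm estimated to its seat. I judged it home because the pad stopped advancing while the stem went in.

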